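Lean the blue mosaic panel back on its stand and swing the retaining arm over

TASK

The blue mosaic panel is standing bolt upright on its wooden display stand: push it with the fingertips so that it tips back and leans at rest against the stand's sloping slats, and then push that stand's red retaining arm over until it lies level across in front of the panel's foot. Do not pick up or carry anything; leave the green panel standing with its own red arm up, and leave the bottle, jar and tub where they are.

Things in the scene. Friction and masses are not known exactly. Their poses are not given: they have to be found in the camera images.
- stand_blue: Wooden display stand under the blue panel, fixed. Origin on the table below the panel's place; local +x the way the panel faces (roughly away from the robot), +y its left, +z up. Base board 20 mm thick, 190 wide (y), x=-115 to +55 mm. Its rest: two slats 24 wide at y=-35 and +35, leaning 20 degrees from vertical to -x, front faces from x=-14 at the base top, 130 mm long.
- panel_blue: Blue mosaic panel: loose blue board 20 mm thick (x), 120 wide (y), 150 tall (z), 0.2-0.45 kg, blue-wave tesserae on its +x face. Origin: middle of its bottom edge. Starts upright on the base board (20 mm above the table), square to the stand, 3 to 10 mm before the slats, within 8 mm of the stand's middle. Past 8 degrees of lean it falls back by itself.
- panel_blue_top (a point): Middle of the blue panel's top edge
- keeper_blue (a joint): Angle (rad) of the red retaining arm of the blue panel's stand; it turns about the stand's x axis. 0 = straight up, negative = leaning outwards (-y), grows as it swings over to +y; 1.57 = level across in front of the panel's foot (its stop). Starts near upright; stays where left (friction, about 0.6 N at its tip).
- keeper_blue_tip (a point): Free end of that red arm, a bar 10 mm thick (x) and 16 wide; this point is 106 mm from its pivot, which lies at x=+27, y=-80, z=+32 mm in the stand's frame
- stand_green: Stand of the green panel, identical to the blue panel's stand, same frame
- panel_green: Green mosaic panel (green wave), otherwise like the blue one; origin: middle of its bottom edge. To be left standing upright
- keeper_green (a joint): Angle (rad) of the red arm on the green panel's stand, same sense; starts near upright, to be left up
- bottle: amber pigment bottle with blue cap, 48 diameter, 120 high, loose; origin under its centre (mm). Bystander.
- jar: clear jar with green lid, 72 diameter, 100 high, loose; origin under its centre (mm). Bystander.
- tub: white tub with blue band and lid, 98 diameter, 100 high, loose; origin under its centre (mm). Bystander.
Things that resemble listed ones, but are neither listed nor needed, are in the scene too. What is shaped like the panel_blue but orange is not meant.

How it is judged (in metres and radians):
On the way, in this order (a step that is already met when the one before it is completed fails the run):
1. the blue panel leans at rest against the slats (angle between panel_blue's own z axis and vertical between 0.22 and 0.56 rad and x of panel_blue_top in the frame of stand_blue below -0.03 m and x of panel_blue in the frame of stand_blue between -0.025 and 0.02 m and y of panel_blue in the frame of stand_blue between -0.03 and 0.03 m and z of panel_blue in the frame of stand_blue below 0.035 m and angle between the y axis of panel_blue and the y axis of stand_blue, either way round below 0.2 rad and linear speed of panel_blue below 0.02 m/s and angular speed of panel_blue below 0.1 rad/s), for 0.2 s.
2. then the red arm of its stand lies level across its foot (value of joint keeper_blue above 1.42 rad), for 0.2 s.
At the end, for the whole second after the job is handed in: The blue panel stands on its stand's base, leaning back 13 to 32 degrees towards the slats, at rest, foot within 30 mm sideways of the stand's middle, square to the stand within 11 degrees; the red arm of that stand is within 8 degrees of level; the green panel is upright and its arm up (all of step 1 and value of joint keeper_blue above 1.42 rad and angle between panel_green's own z axis and vertical below 0.06 rad and value of joint keeper_green below 0.35 rad); the robot touches nothing.
It fails at once if the blue panel is lifted off or falls off its stand (z of panel_blue in the frame of stand_blue above 0.045 m or z of panel_blue in the frame of stand_blue below 0.01 m).
It fails at once if the green panel is pushed, tipped or carried (distance of panel_green from where it was at the start of the episode above 0.015 m or angle between panel_green's own z axis and vertical above 0.1 rad).
It fails at once if the green panel's arm is swung over (value of joint keeper_green above 0.35 rad).
It fails at once if the bottle, jar or tub is moved over 20 mm or tipped (distance of any of bottle, jar, tub from where it was at the start of the episode above 0.02 m or angle between any of bottle, jar, tub's own z axis and vertical above 0.3 rad).
It also fails if it takes over 48 s, if anything falls off the work surface, if the arm or the gripper's body presses on something with over 40 N, if the wrist force passes 120 N, or if a joint passes its speed limit or range.

ROBOT

A 6-joint arm with a two-finger parallel gripper is mounted at the origin on the work surface. World frame = base frame: x ahead of the robot, y to its left, z up, the work surface at z = 0. Lengths are in mm, angles in degrees, forces in N, time in s.
With the tool pointing down it reaches from about 350 to 850 mm from the base axis. Payload 8.1 kg.
Tool frame: the origin (TCP) lies at the very end of the fingers, on their centre line; the grasp point (between the pads) lies 19 mm behind it (pinch_z is the z of the grasp point in the tool frame, in mm); z points along the fingers, y is the direction in which the jaws open and shut (so a half turn about z gives the same grasp; the last joint's range is limited). The gripper opens to 85 mm and grips with 20 to 120 N. Pads are 22 mm wide; open, the fingers measure 114 mm over their backs; the gripper's body (76 mm by 85 mm) begins 54 mm behind the grasp point. The pads swing forward as they close: fully open they stand 13 mm farther back than shut.
Start: joints at [64.148, 7.471, 85.268, -0, 87.261, -4.893], TCP at [214.597, 560.315, 231.292] pointing down, gripper open.
Joint ranges: [-169.43, 169.43], [-51.17, 129.36], [1.28, 143.12], [-76.62, 256.62], [0, 156.53], [-152.29, 152.29]. Speed limits (degrees/s): [136.94, 136.94, 159.86, 180, 180, 180].

INTERFACE

Orientations are given as [roll, pitch, yaw] about the fixed x, y, z axes, in that order (R = Rz(yaw) Ry(pitch) Rx(roll)).
In Python, from bench import * gives the robot as it stands.
- The arm moves only by the shell command python3 -m creep 'ROWS' [FORCE]. ROWS is a JSON object of lists of equal length, an entry for each row: "translation": the shift along the tool's x, y, z in mm, a list of three; "rotation": the turn, a rotation vector about the tool's x, y, z in rad, a list of three; "claw": the finger opening in mm, from 0 to 85.4. In form: {"translation": [[dx, dy, dz], ...], "rotation": [[ax, ay, az], ...], "claw": [claw, ...]}. A call has 1 to 10 rows; each row shifts and turns the commanded pose from where the row before left it, along the tool's axes as they then stand; what a row does not reach is not made up. A row lasts 1/10 s, in which the tool goes at most 50 mm and 8.59 degrees, less where a joint would pass 70% of its speed; a pose out of reach is approached as far as the arm can. A call is refused whole if a number of a shift passes 50 or a number of a turn 0.15, either way. A call with a gripper value outside its range is refused whole. The fingers move at their own pace and stop on an object; FORCE is the grip in N (left out, the last holds). Time passes only in rows, so rows that do not move let the fingers close. It gives the time, the measured TCP pose, the force and the opening at its end, in the units of the state.
- sense(): the state, without advancing time (a new reading comes with each control period).
- snapshot(name): name is "scene" or "top"; returns a dict with "frame" (420x560x3 uint8, red, green, blue), "intrinsics" (3x3 intrinsics, pixels), "dist" ([k1, k2, p1, p2, k3] as OpenCV has them; the pictures are not rectified), "extrinsics" (4x4, takes a point from camera to world coordinates). Camera axes: x right, y up, looking along -z (the intrinsics and any distortion apply to the point x, -y, -z); pixel columns grow to the right and rows downward; lengths in mm; the calibration is good to about 2 mm. A picture is of the moment at which its call begins. There is no depth.
- hand_in(): hands the job in, once; it reports no verdict.
The state is a dict: "time": time; "joint_pos": joint angles; "qd": joint speeds; "joint_efforts": joint torques, N m; "tool_pos": TCP position; "tcp_rot": TCP orientation; "ft_force": force on the tool from outside, world axes, zero at the start; "wrist_torque": the same for the moment, N m; "finger_gap": finger opening in mm.
Only numpy, scipy, OpenCV 4.12 (cv2) and the standard library are available. Lean on these libraries where they do the work, as an engineer would, in place of code of your own. Each camera call takes 0.05 s, during which the arm holds its last target.

## Working session

There is one attempt and no reset: what is moved stays moved. The work goes in short steps, Python scripts to look and compute and a shell command to move; the robot and the scene stay as the last step left them, time stands still between calls to the robot, and variables do not carry over. Pictures are saved under pics/ and viewed, and the job is handed in when it is done.

```bash
mkdir -p pics; ls
python3 - <<'E'
from bench import *
import cv2, numpy as np
np.set_printoptions(suppress=True,precision=4)
for n in ("scene","top"):
    s=snapshot(n); cv2.imwrite(f"pics/{n}0.png",s["frame"][:,:,::-1]); np.savez(f"pics/{n}0.npz",**s)
    print(n,s["intrinsics"],s["dist"],s["extrinsics"])
print(sense())
E
```

```text
pics
scene [[527.9998   0.     275.6673]
 [  0.     527.9998 212.3513]
 [  0.       0.       1.    ]] [-0.0006  0.      0.      0.      0.    ] [[  -0.0045   -0.6932    0.7207 1388.5017]
 [   0.9999    0.0064    0.0123   77.7686]
 [  -0.0131    0.7207    0.6931  902.9574]
 [   0.        0.        0.        1.    ]]
top [[387.7553   0.     281.6623]
 [  0.     387.7553 216.5524]
 [  0.       0.       1.    ]] [-0.0235  0.      0.      0.      0.    ] [[  -0.0271    0.9934   -0.1115  473.8077]
 [  -0.9994   -0.0293   -0.0181   46.1933]
 [  -0.0213    0.111     0.9936 1030.2114]
 [   0.        0.        0.        1.    ]]
{'time': 0.1, 'joint_pos': array([64.1478,  7.512 , 85.3238, -0.0002, 87.2623, -4.8954]), 'qd': array([-0.0269, -0.1464, -0.0902,  0.0921,  0.0767,  0.0051]), 'joint_efforts': array([  0.0028, -57.095 , -50.1945,  -0.    ,   0.0081,   0.    ]), 'tool_pos': array([214.3803, 559.8522, 230.3295]), 'tcp_rot': array([-179.9022,   -0.0082,  159.0432]), 'ft_force': array([-0.347 , -0.2422, -0.0402]), 'wrist_torque': array([ 0.0237, -0.0348, -0.0112]), 'finger_gap': 85.58792757804957}
```

View pics/scene0.png

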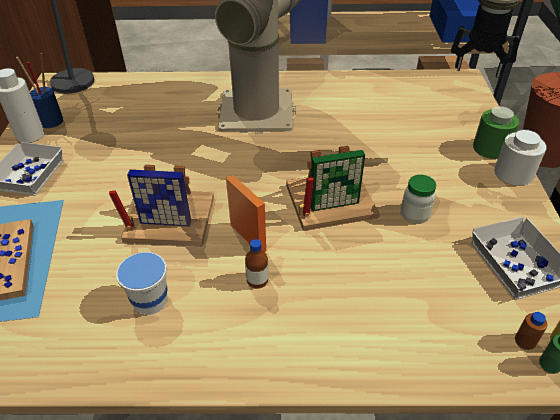

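View pics/top0.png

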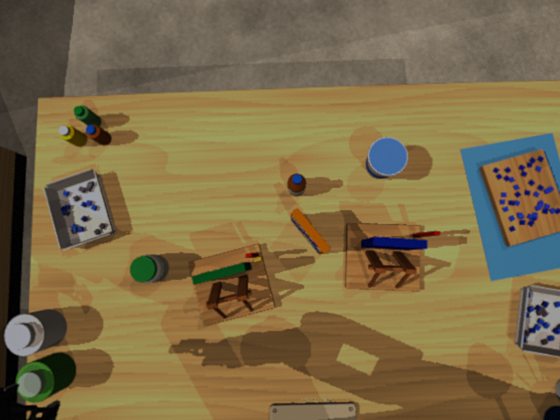

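Scene view: the blue panel on its stand is at (160,198), with its red arm at (120,210). The green one is at (337,180). The orange decoy board at (246,212) has no stand. In the top view the blue panel's top edge is at (395,242) and its arm at (426,234). The panel on the two-slat stand with the blue waves fits the description, so I'll confirm it in an enlarged crop.

Run:
```python
import cv2, numpy as np
a=cv2.imread("pics/scene0.png")[150:260,95:225]; b=cv2.imread("pics/top0.png")[210:300,335:475]
cv2.imwrite("pics/c1.png",cv2.resize(a,None,fx=5,fy=5,interpolation=cv2.INTER_CUBIC))
cv2.imwrite("pics/c2.png",cv2.resize(b,None,fx=5,fy=5,interpolation=cv2.INTER_CUBIC))
```

```text
(no output)
```

View pics/c1.png

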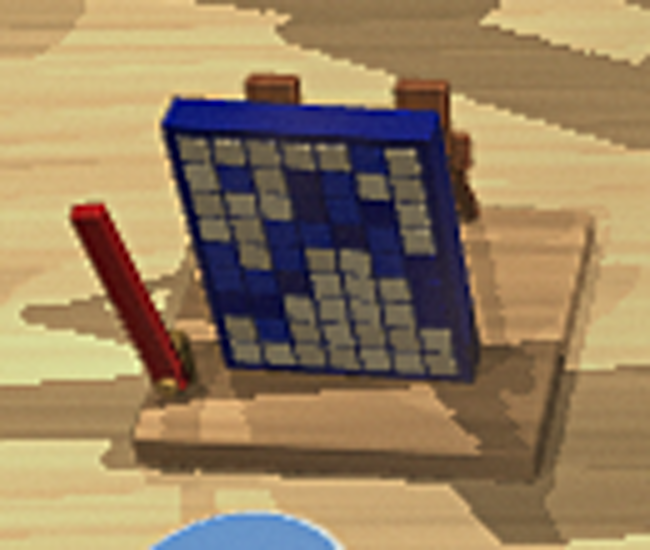

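View pics/c2.png

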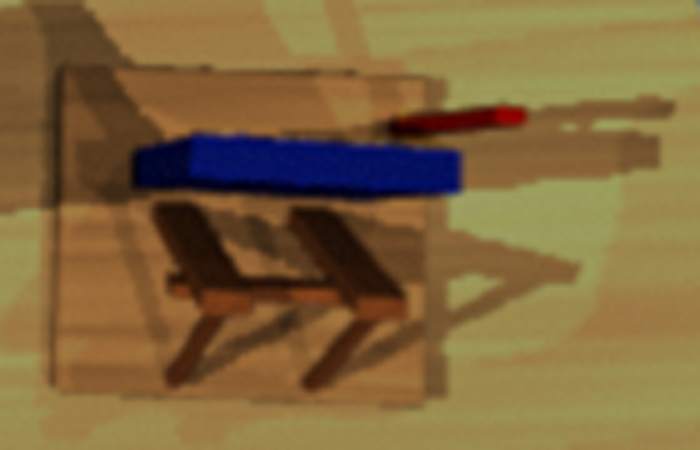

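Confirmed: this is the blue wave panel upright on its slatted stand, with the red arm at its -y side leaning slightly outward. Next I measure it.

```bash
cat > h.py <<'E'
import numpy as np, cv2
np.set_printoptions(suppress=True,precision=1)
def load(n): return dict(np.load(f"pics/{n}.npz"))
def ray(s,uv):
    p=cv2.undistortPoints(np.array([[uv]],float),s["intrinsics"],s["dist"])[0,0]
    E=s["extrinsics"]; d=E[:3,:3]@np.array([p[0],-p[1],-1]); return E[:3,3],d/np.linalg.norm(d)
def plane(s,uv,z):
    o,d=ray(s,uv); return o+d*(z-o[2])/d[2]
def tri(s1,u1,s2,u2):
    o1,d1=ray(s1,u1);o2,d2=ray(s2,u2)
    t=np.linalg.lstsq(np.c_[d1,-d2],o2-o1,rcond=None)[0]
    a=o1+d1*t[0];b=o2+d2*t[1];return (a+b)/2,np.linalg.norm(a-b)
def proj(s,P):
    E=s["extrinsics"];c=E[:3,:3].T@(np.array(P,float)-E[:3,3]); c=c*[1,-1,-1]
    return cv2.projectPoints(c.reshape(1,1,3),np.zeros(3),np.zeros(3),s["intrinsics"],s["dist"])[0].ravel()
E
python3 - <<'E'
from h import *
S=load("scene0");T=load("top0")
tc=lambda x,y:(x/5+335-.4,y/5+210-.4)
sc=lambda x,y:(x/5+95-.4,y/5+150-.4)
c=[plane(T,tc(*p),20) for p in [(62,66),(425,77),(424,405),(53,388)]]
print("base (FL,FR,BR,BL)",*c)
print("sides",[np.linalg.norm(c[i]-c[(i+1)%4]) for i in range(4)])
cs=[plane(S,sc(*p),20) for p in [(135,440),(540,470),(592,222)]]
print("scene base FR,FL,BL",*cs)
print("panel top T",*[plane(T,tc(*p),170) for p in [(195,135),(460,152),(460,193),(190,188)]])
print("panel top S",*[plane(S,sc(*p),170) for p in [(168,128),(432,140),(437,112),(178,98)]])
for a,b in [((168,128),(460,152)),((432,140),(195,135)),((437,112),(190,188)),((178,98),(460,193))]: print("tri corner",*tri(S,sc(*a),T,tc(*b)))
print("arm tip",*tri(S,sc(90,210),T,tc(515,115)))
print("arm foot S z=32",plane(S,sc(170,378),32))
def ctr(mask):
    m=cv2.moments(mask.astype(np.uint8),True);return m['m10']/m['m00'],m['m01']/m['m00']
# bystanders
print("tub lid",plane(T,(387,157),100),"bottle",plane(T,(297,181),120),"jar",plane(T,(144,268),100))
print("orange",plane(T,(295,213),130),plane(T,(327,247),130), plane(S,(229,180),150),plane(S,(264,207),150))
E
```

```text
base (FL,FR,BR,BL) [ 565.8 -105.4   20. ] [ 554.5 -293.9   20. ] [ 386.3 -282.5   20. ] [400.2 -93.3  20. ]
sides [np.float64(188.78372170121506), np.float64(168.57635411609422), np.float64(189.62342732481963), np.float64(166.05278350047712)]
scene base FR,FL,BL [ 551.2 -293.6   20. ] [ 571.5 -104.    20. ] [402.5 -95.5  20. ]
panel top T [ 519.8 -140.2  170. ] [ 508.9 -256.6  170. ] [ 490.8 -255.4  170. ] [ 496.5 -136.8  170. ]
panel top S [ 506.9 -256.3  170. ] [ 516.3 -140.   170. ] [ 497.3 -140.4  170. ] [ 486.3 -256.2  170. ]
tri corner [ 508.8 -255.8  171.6] 0.41590994844257867
tri corner [ 519.6 -139.4  172.8] 0.3845364149031863
tri corner [ 496.6 -138.8  169.1] 3.5808076025863307
tri corner [ 490.8 -254.3  173.6] 0.36007235234061385
arm tip [ 526.2 -293.1  140. ] 0.6299905087062447
arm foot S z=32 [ 522.9 -280.7   32. ]
tub lid [ 717.2 -198.6  100. ] bottle [660.2  23.9 120. ] jar [463.5 397.6 100. ]
orange [582.3  31.2 130. ] [501.  -40.2 130. ] [501.8 -38.8 150. ] [589.2  40.  150. ]
```

```bash
python3 -m creep '{"translation":[[0,0,0],[0,0,0],[-20,-36,0],[-20,-36,0],[-20,-36,0],[-20,-36,0],[-20,-36,0],[-20,-36,0],[-20,-36,0],[-20,-36,0]],"rotation":[[0,0,-0.144],[0,0,-0.144],[0,0,0],[0,0,0],[0,0,0],[0,0,0],[0,0,0],[0,0,0],[0,0,0],[0,0,0]],"claw":[0,0,0,0,0,0,0,0,0,0]}' 40
```

```text
time: 1.1
tool_pos: [351.9, 259.1, 231.0]
tcp_rot: [-180.0, -0.0, 175.6]
ft_force: [0.2, 0.0, -0.2]
finger_gap: 0.0
```

```bash
python3 -m creep '{"translation":[[-25,-40,0],[-25,-40,0],[-25,-40,0],[-25,-40,0],[-25,-40,0],[-25,-40,0],[-25,-40,0],[-25,-40,0],[-25,-40,0],[-25,-42,0]],"rotation":[[0,0,0],[0,0,0],[0,0,0],[0,0,0],[0,0,0],[0,0,0],[0,0,0],[0,0,0],[0,0,0],[0,0,0]],"claw":[0,0,0,0,0,0,0,0,0,0]}' && python3 -m creep '{"translation":[[0,-40,0],[0,0,0]],"rotation":[[0,0,0],[0,0,0]],"claw":[0,0]}'
```

```text
time: 2.1
tool_pos: [570.1, -161.2, 230.7]
tcp_rot: [180.0, -0.0, 175.5]
ft_force: [1.4, 1.5, 0.7]
finger_gap: -0.2
time: 2.3
tool_pos: [565.7, -204.1, 230.0]
tcp_rot: [-179.9, -0.1, 175.3]
ft_force: [-0.4, 0.9, -0.5]
finger_gap: 0.0
```

```bash
python3 -m creep '{"translation":[[0,0,30],[0,0,30],[0,0,25],[0,0,0],[10,0,0],[10,0,0],[5,0,0],[5,0,0],[0,0,0]],"rotation":[[0,0,0],[0,0,0],[0,0,0],[0,0,0],[0,0,0],[0,0,0],[0,0,0],[0,0,0],[0,0,0]],"claw":[0,0,0,0,0,0,0,0,0]}'
python3 - <<'E'
from bench import *
import cv2
s=snapshot("scene"); cv2.imwrite("pics/s1.png",cv2.resize(s["frame"][110:270,80:290,::-1],None,fx=3.5,fy=3.5))
E
```

```text
time: 3.2
tool_pos: [536.5, -197.2, 147.3]
tcp_rot: [-180.0, 0.1, 175.5]
ft_force: [0.3, 0.7, -0.1]
finger_gap: -0.1
```

View pics/s1.png

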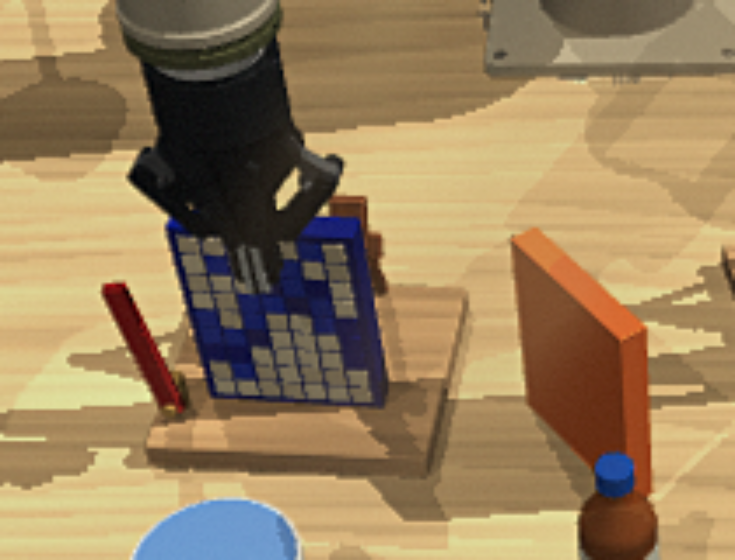

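Fingertips (255,280) are in front of the panel's upper middle, clear of the arm and the orange board. Pushing back now.

```bash
python3 -m creep '{"translation":[[4,0,0],[4,0,0],[4,0,0],[4,0,0],[4,0,0],[4,0,0]],"rotation":[[0,0,0],[0,0,0],[0,0,0],[0,0,0],[0,0,0],[0,0,0]],"claw":[0,0,0,0,0,0]}';python3 -m creep '{"translation":[[4,0,0],[4,0,0],[4,0,0],[0,0,0],[0,0,0]],"rotation":[[0,0,0],[0,0,0],[0,0,0],[0,0,0],[0,0,0]],"claw":[0,0,0,0,0]}'
python3 - <<'E'
from bench import *
import cv2
s=snapshot("scene"); cv2.imwrite("pics/s2.png",cv2.resize(s["frame"][110:270,80:290,::-1],None,fx=3.5,fy=3.5))
E
```

```text
time: 3.85
tool_pos: [512.4, -195.1, 146.3]
tcp_rot: [180.0, -0.0, 175.5]
ft_force: [0.1, 0.6, 1.6]
finger_gap: 0.4
time: 4.35
tool_pos: [500.8, -194.2, 146.4]
tcp_rot: [-180.0, 0.0, 175.5]
ft_force: [-0.8, 0.1, -1.1]
finger_gap: -0.3
```

View pics/s2.png

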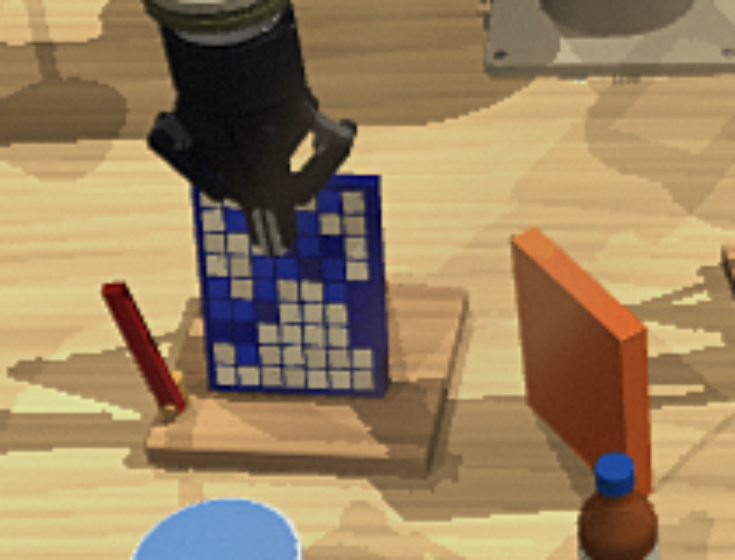

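The panel has tipped back. Its foot is still in place and it rests near the slats. Now I retreat forward and up, then go to the outer side of the red arm.

```bash
python3 -m creep '{"translation":[[-13,0,0],[-13,0,0],[-13,0,0],[0,0,-23],[0,0,-23],[0,-34,0],[0,-34,0],[0,-34,0],[0,-34,0],[0,0,0]],"rotation":[[0,0,0],[0,0,0],[0,0,0],[0,0,0],[0,0,0],[0,0,0],[0,0,0],[0,0,0],[0,0,0],[0,0,0]],"claw":[0,0,0,0,0,0,0,0,0,0]}'
python3 - <<'E'
from bench import *
import cv2,numpy as np
for n in("scene","top"):
    s=snapshot(n); np.savez(f"pics/{n}3.npz",**s); cv2.imwrite(f"pics/{n}3.png",s["frame"][:,:,::-1])
a=cv2.imread("pics/scene3.png")[130:260,60:235];b=cv2.imread("pics/top3.png")[200:330,325:500]
cv2.imwrite("pics/s3.png",cv2.resize(np.hstack([a,b]),None,fx=2.28,fy=2.28))
E
```

```text
time: 5.4
tool_pos: [528.2, -336.8, 192.1]
tcp_rot: [-179.9, -0.0, 175.3]
ft_force: [-1.3, 0.1, 0.8]
finger_gap: -0.3
```

View pics/s3.png

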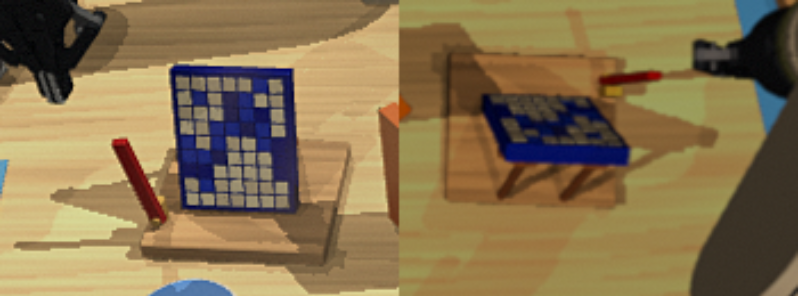

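Run:
```python
from h import *
import cv2
S=load("scene3");T=load("top3")
a=cv2.imread("pics/scene3.png")[150:230,120:200];b=cv2.imread("pics/top3.png")[230:280,350:430]
cv2.imwrite("pics/s3a.png",cv2.resize(np.vstack([a,b]),None,fx=4.5,fy=4.5,interpolation=cv2.INTER_CUBIC))
```

```text
(no output)
```

View pics/s3a.png

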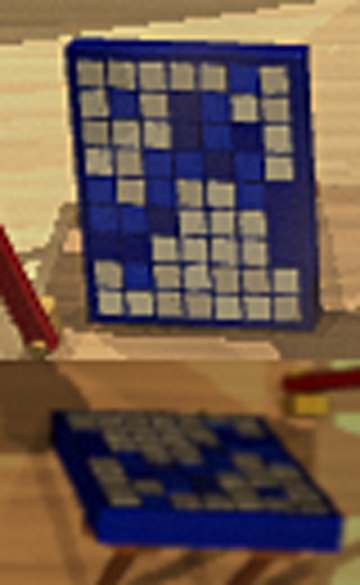

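Run:
```python
from h import *
S=load("scene3");T=load("top3")
sc=lambda x,y:(x/4.5+120-.4,y/4.5+150-.4); tc=lambda x,y:(x/4.5+350-.4,(y-360)/4.5+230-.4)
O=np.array([506.6,-196.1,0]);a=np.radians(-4.4);R=np.array([[np.cos(a),-np.sin(a),0],[np.sin(a),np.cos(a),0],[0,0,1]])
P=[]
for u,v in [((70,54),(342,516)),((307,57),(100,508)),((90,322),(275,418)),((305,328),(52,413))]:
    p,e=tri(S,sc(*u),T,tc(*v)); P.append(R.T@(p-O)); print(P[-1],e)
d=(P[0]+P[1]-P[2]-P[3])/2; print("lean",np.degrees(np.arctan2(-d[0],d[2])),np.linalg.norm(d))
from bench import sense
print("tcp local",R.T@(sense()["tool_pos"]-O))
```

```text
[-46.4 -59.5 167. ] 0.07259692174859711
[-48.3  59.9 169.8] 1.402888305430797
[  7.4 -64.4  32.1] 6.329862178697647
[ 5.2 55.8 32.5] 6.412651215265938
lean 21.523366433038415 146.3734523926085
tcp local [  32.8 -135.2  191.9]
```

The lean is 21.5°, with the panel against the slats, its foot at local x≈-4 and square. Next I swing the red arm.

```bash
python3 -m creep '{"translation":[[0,0,31],[0,0,31],[0,0,30],[0,0,0],[0,10,0],[0,10,0],[0,10,0],[0,8,0],[0,8,0],[0,0,0]],"rotation":[[0,0,0],[0,0,0],[0,0,0],[0,0,0],[0,0,0],[0,0,0],[0,0,0],[0,0,0],[0,0,0],[0,0,0]],"claw":[0,0,0,0,0,0,0,0,0,0]}'
python3 - <<'E'
from bench import *
import cv2,numpy as np
a=snapshot("scene")["frame"][110:260,60:235,::-1];b=snapshot("top")["frame"][180:330,325:500,::-1]
cv2.imwrite("pics/s4.png",cv2.resize(np.hstack([a,b]),None,fx=2.28,fy=2.28))
E
```

```text
time: 6.5
tool_pos: [533.1, -285.8, 100.8]
tcp_rot: [180.0, 0.0, 175.6]
ft_force: [0.2, -0.1, -0.9]
finger_gap: -0.1
```

View pics/s4.png

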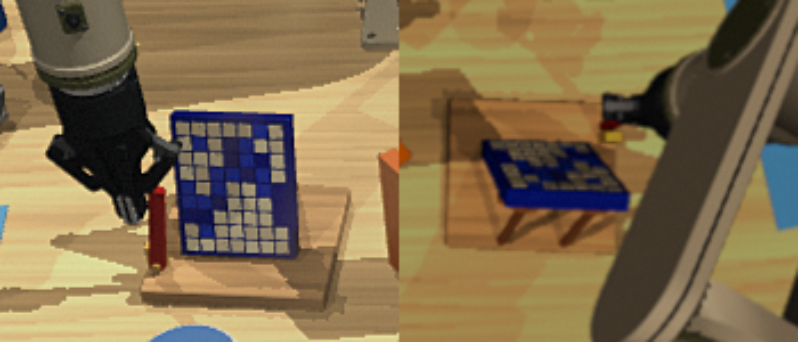

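Arm now roughly upright, following the fingertip. The fingers overlap it only marginally in x, so I shift 4 mm and continue over the arc.

```bash
python3 -m creep '{"translation":[[4,0,0],[0,8,1],[0,8,1],[0,8,2],[0,0,0]],"rotation":[[0,0,0],[0,0,0],[0,0,0],[0,0,0],[0,0,0]],"claw":[0,0,0,0,0]}'
python3 - <<'E'
from bench import *
import cv2,numpy as np
a=snapshot("scene")["frame"][110:260,60:235,::-1];b=snapshot("top")["frame"][180:330,325:500,::-1]
cv2.imwrite("pics/s5.png",cv2.resize(np.hstack([a,b]),None,fx=2.28,fy=2.28))
E
```

```text
time: 7.1
tool_pos: [530.5, -261.2, 95.7]
tcp_rot: [179.9, -0.0, 175.6]
ft_force: [0.1, -0.4, -0.5]
finger_gap: 0.1
```

View pics/s5.png

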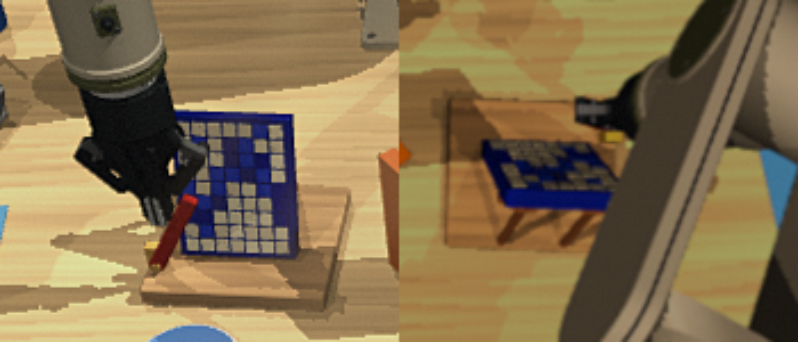

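The arm is at about 30° and following. Next I carry it over and down.

```bash
python3 -m creep '{"translation":[[0,8,6],[0,8,7],[0,8,8],[0,5,10],[0,4,10],[0,1,7],[0,0,3],[0,0,0]],"rotation":[[0,0,0],[0,0,0],[0,0,0],[0,0,0],[0,0,0],[0,0,0],[0,0,0],[0,0,0]],"claw":[0,0,0,0,0,0,0,0]}'
python3 - <<'E'
from bench import *
import cv2,numpy as np
a=snapshot("scene")["frame"][110:260,60:235,::-1];b=snapshot("top")["frame"][180:330,325:500,::-1]
cv2.imwrite("pics/s6.png",cv2.resize(np.hstack([a,b]),None,fx=2.28,fy=2.28))
E
```

```text
time: 8.0
tool_pos: [532.7, -228.8, 44.4]
tcp_rot: [180.0, -0.1, 175.5]
ft_force: [-0.4, 0.0, 0.9]
finger_gap: -0.2
```

View pics/s6.png

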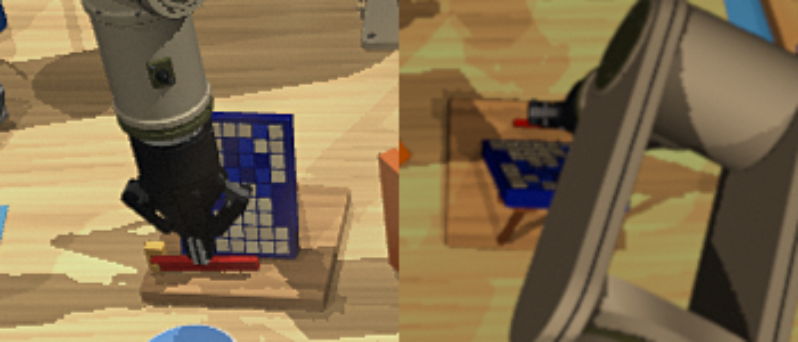

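The arm looks nearly level. I press a few mm further to the stop and watch the force.

```bash
python3 -m creep '{"translation":[[0,0,2],[0,0,1],[0,0,1],[0,0,0]],"rotation":[[0,0,0],[0,0,0],[0,0,0],[0,0,0]],"claw":[0,0,0,0]}'; python3 -m creep '{"translation":[[0,0,1],[0,0,1],[0,0,0],[0,0,0]],"rotation":[[0,0,0],[0,0,0],[0,0,0],[0,0,0]],"claw":[0,0,0,0]}'
```

```text
time: 8.5
tool_pos: [533.3, -228.9, 41.3]
tcp_rot: [-180.0, 0.0, 175.5]
ft_force: [0.8, -1.3, 0.7]
finger_gap: -0.2
time: 8.9
tool_pos: [533.4, -228.8, 40.0]
tcp_rot: [-180.0, 0.0, 175.5]
ft_force: [-1.6, 1.3, 5.6]
finger_gap: 0.3
```

Contact at z=40, 5.6 N: the stop, as expected (32+8). Retreating.

```bash
python3 -m creep '{"translation":[[0,0,-5],[0,0,-10],[-10,0,-20],[-15,0,-30],[-15,0,-40],[0,0,-40],[0,-40,-20],[0,-40,0],[0,-40,0],[0,-40,0]],"rotation":[[0,0,0],[0,0,0],[0,0,0],[0,0,0],[0,0,0],[0,0,0],[0,0,0],[0,0,0],[0,0,0],[0,0,0]],"claw":[0,0,0,0,0,0,0,0,0,0]}'; python3 -m creep '{"translation":[[0,-20,0],[0,0,0],[0,0,0]],"rotation":[[0,0,0],[0,0,0],[0,0,0]],"claw":[0,0,0]}'
python3 - <<'E'
from bench import *
import cv2,numpy as np
for n in("scene","top"):
    s=snapshot(n); np.savez(f"pics/{n}7.npz",**s); cv2.imwrite(f"pics/{n}7.png",s["frame"][:,:,::-1])
a=cv2.imread("pics/scene7.png")[150:260,100:240]
cv2.imwrite("pics/s7a.png",cv2.resize(a,None,fx=5,fy=5,interpolation=cv2.INTER_CUBIC))
b=cv2.imread("pics/top7.png")[210:300,335:475]
cv2.imwrite("pics/s7b.png",cv2.resize(b,None,fx=5,fy=5,interpolation=cv2.INTER_CUBIC))
E
```

```text
time: 9.9
tool_pos: [560.6, -393.0, 205.6]
tcp_rot: [-180.0, 0.1, 175.6]
ft_force: [1.3, -0.0, 0.2]
finger_gap: -0.1
time: 10.2
tool_pos: [558.9, -411.5, 204.5]
tcp_rot: [180.0, 0.0, 175.5]
ft_force: [-0.5, 0.3, -0.4]
finger_gap: 0.2
```

View pics/scene7.png

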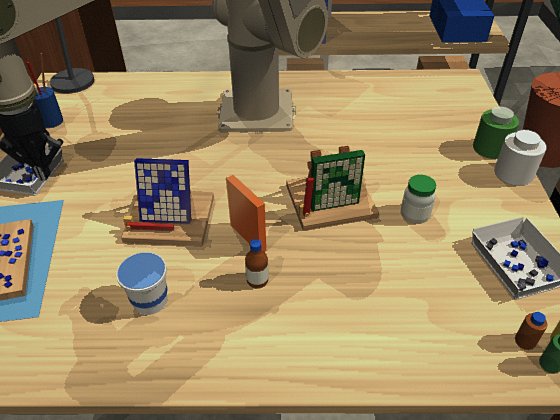

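View pics/s7a.png

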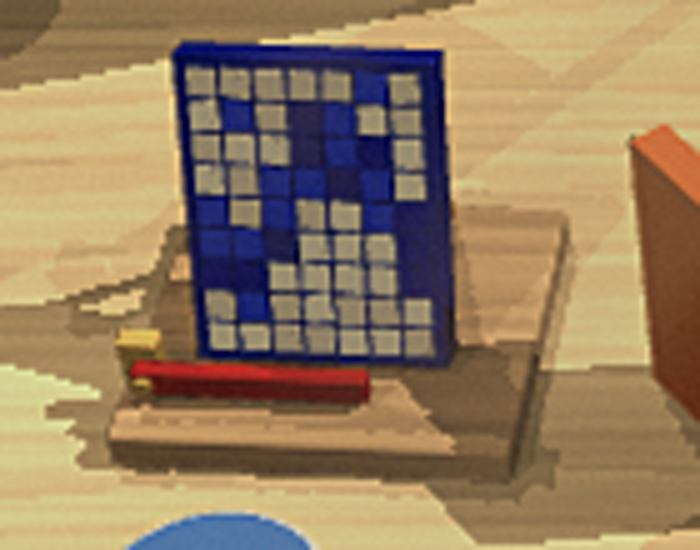

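View pics/s7b.png

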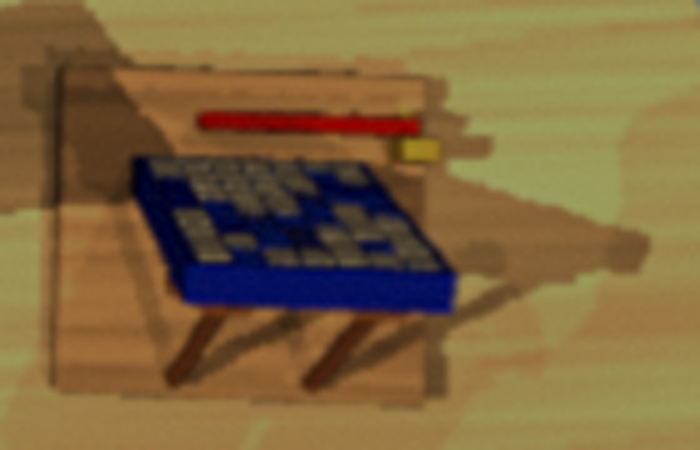

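Run:
```python
from h import *
from bench import sense
S=load("scene7");T=load("top7")
tc=lambda x,y:(x/5+335-.4,y/5+210-.4); sc=lambda x,y:(x/5+100-.4,y/5+150-.4)
O=np.array([506.6,-196.1,0]);a=np.radians(-4.4);R=np.array([[np.cos(a),-np.sin(a),0],[np.sin(a),np.cos(a),0],[0,0,1]])
for n,u,v in [("tip, top-front edge",(370,381),(200,115)),("root",(133,370),(418,122)),("panel top -y",(176,66),(455,275)),("panel top +y",(440,70),(185,268))]:
    p,e=tri(S,sc(*u),T,tc(*v)); print(n,R.T@(p-O),e)
S0=load("scene0")
d=np.abs(S["frame"].astype(int)-S0["frame"]).max(2)
for n,(x0,y0,x1,y1) in dict(green=(285,145,380,225),jar=(400,172,440,222),tub=(115,252,170,315),bottle=(243,238,272,290)).items(): print(n,"changed px frac",(d[y0:y1,x0:x1]>60).mean())
s=sense();print(s["time"],s["ft_force"])
```

```text
tip, top-front edge [28.1 27.  42.9] 1.0093202338689897
root [ 29.7 -83.4  44.1] 1.5767171665105169
panel top -y [-47.1 -61.1 162.9] 0.31884625206779826
panel top +y [-49.9  58.9 164.7] 0.5580656231506893
green changed px frac 0.08736842105263158
jar changed px frac 0.0
tub changed px frac 0.0
bottle changed px frac 0.0
10.3 [-0.1  0.6 -0.1]
```

Run:
```python
from h import *
for n,(x0,y0,x1,y1) in dict(scene=(285,145,380,225),top=(180,240,280,330)).items():
    for k in "07":
        f=load(n+k)["frame"][y0:y1,x0:x1]; h=cv2.cvtColor(f,cv2.COLOR_RGB2HSV)
        for c,m in dict(green=cv2.inRange(h,(45,110,20),(85,255,255)),red=cv2.inRange(h,(0,200,60),(4,255,255))).items():
            y,x=np.nonzero(m); print(n,k,c,len(x),x.mean() if len(x) else 0,y.mean() if len(x) else 0,(x.min(),x.max(),y.min(),y.max()) if len(x) else 0)
```

```text
scene 0 green 1341 51.121551081282625 30.34302759134974 (np.int64(26), np.int64(79), np.int64(5), np.int64(65))
scene 0 red 206 23.262135922330096 49.189320388349515 (np.int64(18), np.int64(28), np.int64(32), np.int64(70))
scene 7 green 1329 51.1933784800602 30.44018058690745 (np.int64(26), np.int64(79), np.int64(5), np.int64(65))
scene 7 red 194 23.170103092783506 49.57216494845361 (np.int64(18), np.int64(28), np.int64(32), np.int64(69))
top 0 green 454 39.04625550660793 33.09911894273128 (np.int64(12), np.int64(65), np.int64(23), np.int64(43))
top 0 red 17 68.6470588235294 15.058823529411764 (np.int64(66), np.int64(71), np.int64(14), np.int64(16))
top 7 green 449 38.87750556792873 33.14253897550111 (np.int64(12), np.int64(65), np.int64(23), np.int64(43))
top 7 red 17 68.6470588235294 15.058823529411764 (np.int64(66), np.int64(71), np.int64(14), np.int64(16))
```

The green panel and its arm are unchanged, so the differences there are only the robot's shadow. Handing in.

```bash
python3 -c "
from bench import *
print(hand_in())"
```

```text
the job is handed in; nothing more can be done
None
```

I pushed the blue panel back with the closed fingertips so that it leans against the slats. Then I swung its red arm over to its stop and backed the gripper clear. The job was handed in at about 10.3 s of the 48 s allowed; it reports no verdict.

**Last checks:**
- **Blue panel:** It leaned 21.5°, measured just after the push. Its foot was still on the stand and square to it. After the arm was pushed over, its top edge was within about 5 mm of that measurement.
- **Red arm:** Root and tip are level to about 1 mm. The fingertip met 5.6 N at z = 40 mm, which is the height expected at the stop.
- **Green panel and its arm:** 8.7 % of the pixels around them changed. I put this down to the robot's shadow, because the colour masks' outlines match the first pictures to within a pixel.
- **Bottle, jar and tub:** No pixels changed around them in the scene view.
- **Wrist force:** About 0 N at hand-in, with the gripper held clear.

**Disagreement:** Just after the push, the rays to the panel's bottom front edge missed each other by about 6 mm. Its height came out at 32 mm, against the 20 mm or so it must be, so the foot position is only rough. The top edge and the lean fit the stated sizes well.

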